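# Scan the slide-box label, then draw the microscope carriage out to its marker and hold it

### The arm

A 6-joint arm with a two-finger parallel gripper is mounted at the origin on the work surface. World frame = base frame: x ahead of the robot, y to its left, z up, the work surface at z = 0. Lengths are in m, angles in rad, forces in N, time in s.
With the tool pointing down it reaches from about 0.35 to 0.975 m from the base axis. Payload 7.1 kg.
Tool frame: the origin (TCP) lies midway between the tips of the shut fingers; the grasp point (between the pads) lies 19 mm behind it; x points along the fingers, z is the direction in which the jaws open and shut, and the axes are right-handed (so a half turn about x gives the same grasp; the last joint's range is limited). The gripper opens to 88 mm and grips with 3 to 60 N. Pads are 20 mm wide; open, the fingers measure 115 mm over their backs; the gripper's body (75 mm by 178 mm) begins 61 mm behind the grasp point.
Start: joints at [-1.219, 0.423, 1.63, -0, 1.089, -0.019], TCP at [0.226, -0.582, 0.192] pointing down, gripper open.
Joint ranges: [-3, 3], [-0.9, 2.11], [0.09, 2.58], [-1.31, 4.45], [0.11, 2.69], [-2.54, 2.54]. Speed limits (rad/s): [2.39, 2.39, 3.01, 3.14, 3.14, 3.14].

### API

Orientations are given as a unit quaternion [x, y, z, w].
In Python, from rig import bot gives the robot as it stands.
- The arm moves only by the shell command python3 -m inch 'ROWS'. ROWS is JSON, a list that holds one entry, the list of rows, each a list of 5 numbers: the closure, from 0 (fully open) to 1 (shut), then the shift along the tool's x, y, z in cm, then the turn about the tool's x in degrees. In form: [[[fingers, x, y, z, twist], ...]]. A call has 1 to 12 rows; each row is the pose to reach, as a shift and turn from the pose commanded when the call began, along the tool's axes at that moment; what a row does not reach only later rows make up. A row lasts 1/8 s, in which the tool goes at most 62.5 mm and 10.7 degrees, less where a joint would pass 70% of its speed; a pose out of reach is approached as far as the arm can. A call with a gripper value outside its range is refused whole. The fingers move at their own pace and stop on an object; the grip force is fixed at half the most. Time passes only in rows, so rows that repeat a pose let the fingers close. It gives the time, the measured TCP pose, the force and the opening at its end, in the units of the state.
- bot.read_state(): the state, without advancing time (a new reading comes with each control period).
- bot.get_image(name): name is "side" or "top" or "wrist"; returns a dict with "pixels" (400x640x3 uint8, red, green, blue), "mtx" (3x3 intrinsics, pixels), "position" and "rotation" of the camera in the world. Camera axes: x right, y down, z forward; pixel columns grow to the right and rows downward; lengths in m; the calibration is good to about 2 mm. A picture is of the moment at which its call begins. There is no depth.
- bot.sign_off(): hands the job in, once; it reports no verdict.
The state is a dict: "time_s": time; "joints": joint angles; "qvel": joint speeds; "tau": joint torques, N m; "ee_pos": TCP position; "tool_rot": TCP orientation; "force": force on the tool from outside, world axes, zero at the start; "torque": the same for the moment, N m; "width": finger opening in m.
Only numpy, scipy, OpenCV 4.12 (cv2) and the standard library are available. Lean on these libraries where they do the work, as an engineer would, in place of code of your own. Each camera call takes 0.05 s, during which the arm holds its last target. There are 200 camera calls.

### The job

Log the specimen: pick up the hand-held code reader, hold it steady for about two seconds a hand's breadth above the bar label on the slide box, window pointing straight down at the middle of the label and its long side across the bars, then stand it upright back on the middle of its charging pad, without dropping it, and let go of it. Then take the upright grip of the microscope's spring-return carriage, pull the carriage out until its pointer lines up with the index marker on the microscope's base, and keep it there: finish while still holding the grip, because the spring draws the carriage back if it is let go. Leave the jar, tube, dish and vial standing where they are.

Things in the scene. Friction and masses are not known exactly. Their poses are not given: they have to be found in the camera images.
- scanner_grip (a point): Hand-held code reader of grey plastic, loose, 0.12 to 0.22 kg, standing upright with its window down on the middle of the charging pad. Head 70 (its x) x 48 (its y) x 30 mm high at the bottom; above it a grip 44 (x) x 32 (y) mm that runs from 30 to 113 mm above the underside. This point is on the grip's axis, 85 mm above the underside; z points up out of the top. Grasp it across the 32 mm (along its y) from above.
- scan_window (a point): Centre of the reader's window, in the middle of its flat underside; same axes as scanner_grip. The beam leaves along -z; the scan line runs along x, the head's long side. It reads at 40 to 120 mm from the label.
- pad: Flat black rubber charging pad, fixed, 130 (x) x 110 (y) x 4 mm thick; origin at the middle of its underside on the table.
- label (a point): Centre of the bar label, 66 x 44 mm white paper with black bars, flat on top of a fixed closed slide box of 154 (x) x 104 (y) x 32 mm; the point is 33 mm above the table, z up. The bars run along y and follow one another along x, so the scan line must lie along x (either way round).
- scope: Stereo microscope, fixed: base 250 (x) x 250 (y) x 55 mm high, column and head up to 0.35 m above its middle; the head reaches from -45 to 45 mm along x. Origin on the table below the lens; the base reaches from x = -140 to 110 mm. z up. The carriage pulls out along the microscope's -x.
- carriage (a joint): Slide of the carriage, an aluminium plate 290 x 100 x 8 mm lying on the base, top face 65 mm above the table: 0 = home (spring holds it there), grows to 0.095 m as it is pulled out along the microscope's -x. The spring pulls back with 3.6 N at home plus 1.2 N per 10 mm. Let go, it returns home.
- pull_grip (a point): Upright black grip block on the carriage's outer end: 16 mm thick along the pull (x), 44 mm wide (y), standing from 65 to 113 mm above the table; this point is its centre, 91 mm up. Axes as the microscope's. At least 150 mm of free plate lies between it and the microscope's head. Any grasp from above works; across the 16 mm, along the pull, is surest.
- pointer (a point): Top end of the pointer, a 4 mm thick dark steel fin on the carriage's edge on the microscope's -y side, 81 mm above the table. It moves with the carriage (140 mm further in than the grip). Axes as the microscope's.
- mark (a point): Top edge of the index marker, a 4 mm thick dark steel fin on a small foot, fixed on the base beside the carriage, 81 mm above the table, 6 mm farther to -y than the pointer. Where it stands along x differs: 35 to 65 mm out from the pointer at home. The fins line up when the pointer is level with the mark along the microscope's x (they pass without touching). Axes as the microscope's.
- jar: Bystander: capped sample jar, 52 mm across, 75 mm tall, loose; origin at the middle of its underside.
- tube: Bystander: conical tube standing on its cap, 34 mm across, 112 mm tall, loose; origin at the middle of its underside.
- dish: Bystander: closed glass dish, 64 mm across, 16 mm tall, loose; origin at the middle of its underside.
- vial: Bystander: small capped vial, 30 mm across, 55 mm tall, loose; origin at the middle of its underside.
Things that resemble listed ones, but are neither listed nor needed, are in the scene too. What is shaped like the part that bears scanner_grip but yellow is not meant.

How it is judged:
On the way, in this order (a step that is already met when the one before it is completed fails the run):
1. reader held steady 1 s over the label: beam within 15 mm of its centre, window 35 to 130 mm from it, within 0.3 rad of square and of across the bars (x of label in the frame of scan_window between -0.015 and 0.015 m and y of label in the frame of scan_window between -0.015 and 0.015 m and z of label in the frame of scan_window between -0.13 and -0.035 m and angle between the z axis of scan_window and the z axis of label, either way round below 0.3 rad and angle between the x axis of scan_window and the x axis of label, either way round below 0.3 rad and linear speed of scanner below 0.03 m/s and contact force between the fingers and scanner above 0.5 N), for 1 s.
2. the reader stands upright on its pad again, within 30 mm of the middle, and is let go (horizontal distance between scan_window and pad below 0.03 m and height (world z) of scan_window below 0.008 m and angle between scanner_grip's own z axis and vertical below 0.08 rad and contact force between the fingers and scanner below 0.1 N), for 0.2 s.
At the end, for the whole second after the job is handed in: The fingers hold the carriage (over 2 N on it), at rest, with its pointer within 5 mm of the index marker along the pull; the reader stands upright on its pad within 30 mm of the middle, not touched; the bystanders are undisturbed (all of step 2 and x of pointer in the frame of mark between -0.005 and 0.005 m and velocity of joint carriage between -0.01 and 0.01 m/s and contact force between the fingers and carriage above 2 N); the arm keeps its last pose, push and grip.
It fails at once if a bystander (jar, tube, dish or vial) is pushed more than 25 mm or tipped (distance of any of jar, tube, dish, vial from where it was at the start of the episode above 0.025 m or angle between any of jar, tube, dish, vial's own z axis and vertical above 0.5 rad).
It fails at once if the reader is knocked over or dropped on its side (angle between scanner_grip's own z axis and vertical above 1 rad).
It also fails if it takes over 64 s, if anything falls off the work surface, if the arm or the gripper's body presses on something with over 40 N, if the wrist force passes 120 N, or if a joint passes its speed limit or range.

## Working session

There is one attempt and no reset: what is moved stays moved. The work goes in short steps, Python scripts to look and compute and a shell command to move; the robot and the scene stay as the last step left them, time stands still between calls to the robot, and variables do not carry over. Pictures are saved under pics/ and viewed, about 8 in all and at most 12, crops included, and the job is handed in when it is done.

```bash
mkdir -p pics; ls
python3 - <<'E'
from rig import bot
import cv2,numpy as np
s=bot.read_state(); print(s)
for n in("top","side"):
    d=bot.get_image(n); cv2.imwrite(f"pics/{n}0.png",d["pixels"][:,:,::-1]); np.savez(f"pics/{n}0.npz",**d); print(n,d["mtx"],d["position"],d["rotation"])
E
```

```text
pics
{'time_s': 0.0, 'joints': array([-1.21901010e+00,  4.23841813e-01,  1.63066711e+00,  1.24327367e-05,
        1.08857811e+00, -1.90083699e-02]), 'qvel': array([-2.01023994e-03, -7.34017035e-05,  3.39094646e-04, -2.03787747e-04,
       -2.28954326e-03,  1.03320868e-04]), 'tau': array([ 1.17701718e-03, -5.44619465e+01, -2.73670989e+01,  6.45012874e-02,
        2.27942172e-02, -1.11659938e-04]), 'ee_pos': array([ 0.22629366, -0.581967  ,  0.19131011]), 'tool_rot': array([ 0.39957433,  0.5840268 , -0.39895487,  0.5831707 ]), 'force': array([-0.71364366,  0.09471814, -0.31593239]), 'torque': array([-0.02184532, -0.03535267, -0.02403139]), 'width': 0.08799279958507673}
top [[373.06509263   0.         315.41583145]
 [  0.         373.06509263 195.69171577]
 [  0.           0.           1.        ]] [ 0.46140516 -0.04580772  1.25976307] [-0.70329431  0.70968762 -0.03603318  0.02054775]
side [[384.32098504   0.         327.11488006]
 [  0.         384.32098504 201.34772083]
 [  0.           0.           1.        ]] [0.10649737 0.45986197 0.82263046] [-0.32071494  0.87452346 -0.3376251   0.13549885]
```

View pics/top0.png

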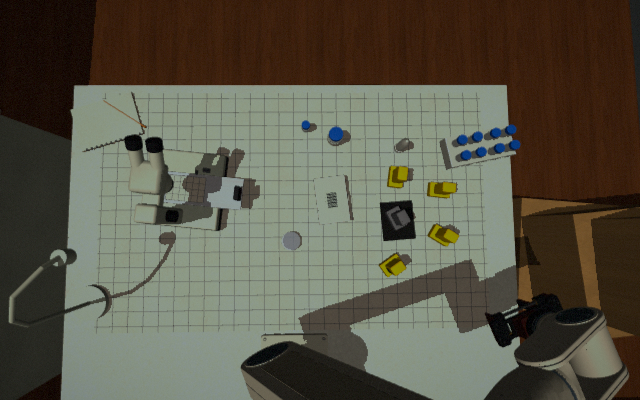

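View pics/side0.png

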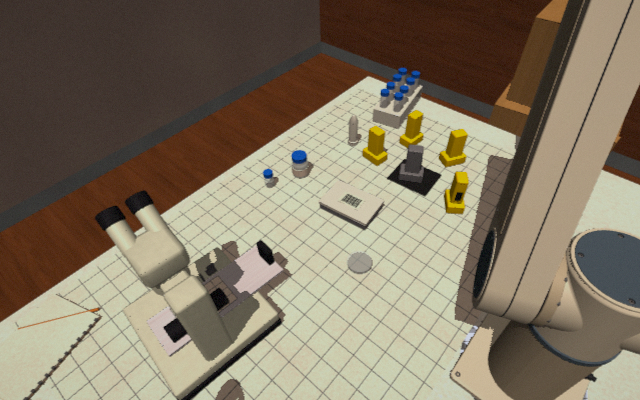

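```bash
cat > h.py <<'E'
import numpy as np,cv2
from scipy.spatial.transform import Rotation as R
def load(n): return dict(np.load(f"pics/{n}.npz"))
def ray(d,uv,z):
    uv=np.atleast_2d(uv).astype(float)
    r=np.c_[uv,np.ones(len(uv))]@np.linalg.inv(d["mtx"]).T@R.from_quat(d["rotation"]).as_matrix().T
    return d["position"]+r*((z-d["position"][2])/r[:,2])[:,None]
def proj(d,p):
    q=(np.atleast_2d(p)-d["position"])@R.from_quat(d["rotation"]).as_matrix()
    q=q@d["mtx"].T
    return q[:,:2]/q[:,2:]
def snap(n,f):
    from rig import bot
    d=bot.get_image(n); np.savez(f"pics/{f}.npz",**d); cv2.imwrite(f"pics/{f}.png",d["pixels"][:,:,::-1]); return d
def crop(d,x0,x1,y0,y1,k): return cv2.resize(d["pixels"][y0:y1,x0:x1,::-1],None,fx=k,fy=k,interpolation=cv2.INTER_CUBIC)
E
python3 - <<'E'
from h import *
t=load("top0");s=load("side0")
a=crop(t,120,270,130,240,5)[:, :400*2][:550]
b=crop(t,300,460,150,260,5)
cv2.imwrite("pics/c1.png",np.vstack([cv2.resize(a,(400,293)),cv2.resize(b,(400,275))]))
c=crop(t,125,265,135,240,5.5); cv2.imwrite("pics/c1.png",c)
cv2.imwrite("pics/c2.png",b)
print(c.shape,b.shape)
E
```

```text
(578, 770, 3) (550, 800, 3)
```

View pics/c1.png

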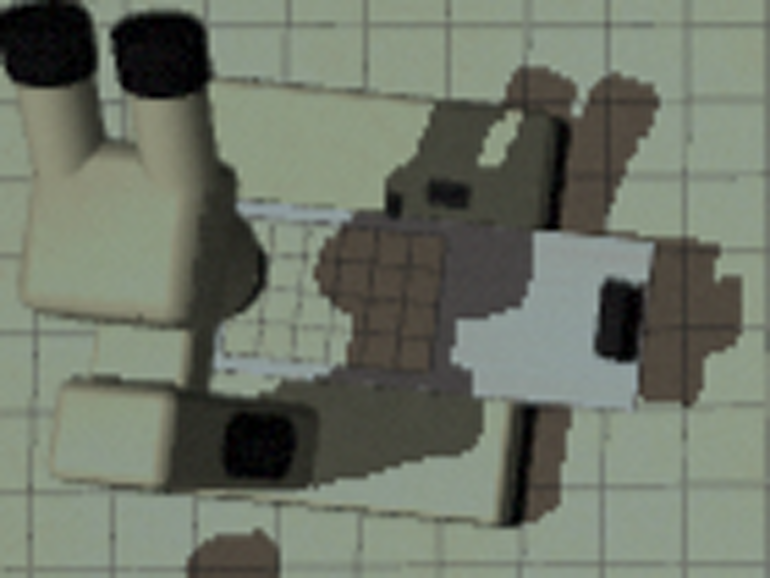

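View pics/c2.png

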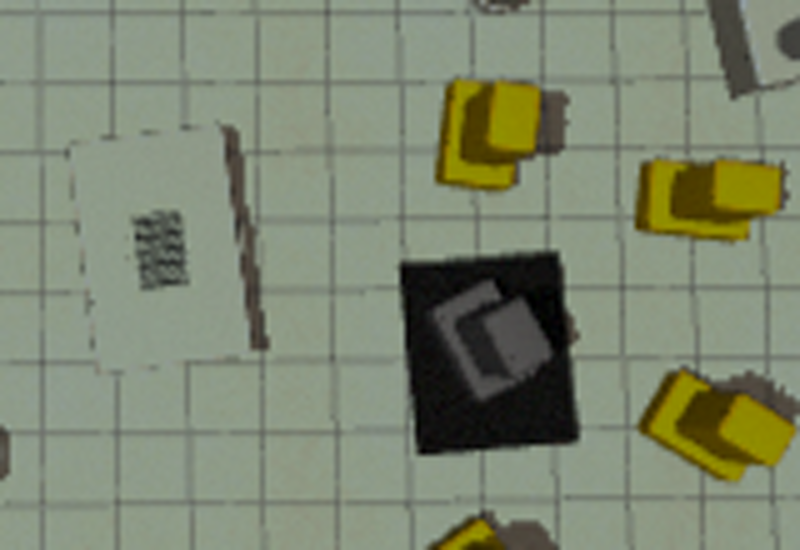

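Run:
```python
from h import *
t=load("top0")
U=lambda p,k=5,o=(300,150): np.array(p,float)/k+o-0.4
def rep(n,p,z):
    w=ray(t,p,z)[:,:2]; c=w.mean(0); print(n,c.round(4),np.round([ (np.linalg.norm(w[i]-w[i-1]),np.degrees(np.arctan2(*(w[i]-w[i-1])[::-1]))) for i in range(len(w))],3).tolist())
rep("box",U([(68,145),(220,125),(265,347),(100,372)]),.032)
rep("pad",U([(401,264),(557,252),(579,440),(418,454)]),.004)
rep("grip",U([(482,335),(525,297),(552,357),(510,385)]),.117)
rep("head",U([(430,318),(495,280),(543,364),(478,402)]),.034)
rep("barlabel",U([(135,215),(180,210),(187,285),(142,290)]),.033)
c=lambda p:U(p,5.5,(125,135))
rep("carr",c([(535,232),(653,243),(635,410),(470,397)]),.065)
print("grip",ray(t,c([(598,318),(625,318)]),.113),"fins",ray(t,c([(393,205),(448,193)]),.081))
```

```text
box [ 0.5485 -0.1287] [[0.152, 7.432], [0.102, -82.868], [0.15, -169.503], [0.11, 98.024]]
pad [ 0.4774 -0.3497] [[0.128, 3.767], [0.107, -86.107], [0.127, -175.038], [0.109, 94.296]]
grip [ 0.4811 -0.3401] [[0.035, 28.077], [0.036, -49.688], [0.04, -157.145], [0.031, 122.571]]
head [ 0.4844 -0.3411] [[0.063, 28.65], [0.05, -60.564], [0.063, -151.489], [0.05, 119.263]]
barlabel [ 0.5464 -0.1271] [[0.05, 4.613], [0.03, -84.103], [0.05, -175.496], [0.03, 95.827]]
carr [0.5686 0.2045] [[0.103, -20.807], [0.069, -95.789], [0.098, 174.222], [0.096, 84.967]]
grip [[0.56544174 0.18073031 0.113     ]
 [0.5653217  0.16571329 0.113     ]] fins [[0.63457024 0.3049812  0.081     ]
 [0.64132787 0.27361863 0.081     ]]
```

```bash
cat >> h.py <<'E'
def plan(xyz,yaw_deg,st=None):
    "shift (cm) in tool axes and twist (deg) to get TCP at xyz with jaw (tool z) along yaw (mod 180)"
    from rig import bot
    st=st or bot.read_state(); M=R.from_quat(st["tool_rot"]).as_matrix()
    sh=M.T@(np.array(xyz)-st["ee_pos"])*100
    a=np.degrees(np.arctan2(M[1,2],M[0,2])); tw=-((yaw_deg-a+90)%180-90)
    print("tool z yaw %.1f xz %.3f tcp %s j6 %.2f t %.2f -> shift"%(a,M[2,0],st["ee_pos"].round(4),st["joints"][5],st["time_s"]),sh.round(2),"twist %.1f"%tw, "force",st["force"].round(1),"w %.4f"%st["width"])
E
python3 - <<'E'
from h import *
plan((.483,-.342,.20),118.7)
E
```

```text
tool z yaw -68.8 xz -1.000 tcp [ 0.2263 -0.582   0.1914] j6 -0.02 t 0.10 -> shift [ -0.84  32.62 -13.07] twist -7.5 force [-0.1  0.1 -0.2] w 0.0877
```

```bash
python3 -m inch '[[[0,-2,5,-2,0],[0,-2,10,-4,0],[0,-2,15,-6,-2],[0,-2,20,-8,-4],[0,-2,25,-10,-6],[0,-2,29,-12,-7.5],[0,-2,31.5,-13,-7.5],[0,-2,32.6,-13.1,-7.5],[0,-2,32.6,-13.1,-7.5],[0,-2,32.6,-13.1,-7.5]]]'
python3 - <<'E'
from h import *
d=snap("wrist","w1"); plan((.483,-.342,.07),118.7)
print(d["position"],proj(d,[[.483,-.342,.117],[.483,-.342,.034]]))
E
```

```text
time_s: 1.35
ee_pos: [0.4821, -0.343, 0.2119]
tool_rot: [0.36, 0.608, -0.361, 0.608]
force: [-0.3, -0.1, 0.0]
width: 0.0879
tool z yaw -61.3 xz -1.000 tcp [ 0.482  -0.3431  0.2119] j6 0.43 t 1.40 -> shift [14.19  0.14 -0.05] twist -0.0 force [-0.3  0.6  0.2] w 0.0874
[ 0.54494713 -0.31004431  0.4050642 ] [[317.74782633 181.49881009]
 [318.1624617  163.89473812]]
```

View pics/w1.png

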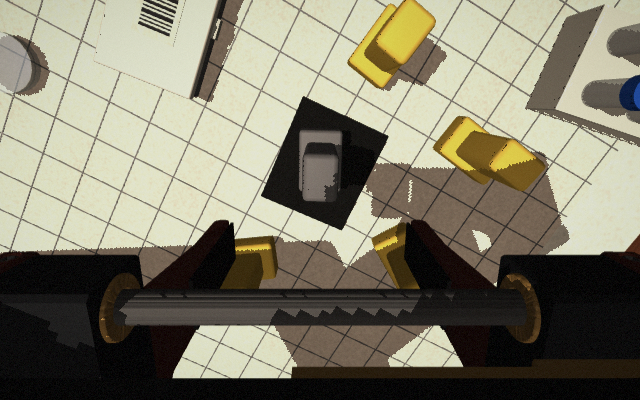

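Run:
```python
from h import *
w=load("w1");t=load("top0")
print("grip top",ray(w,[(303,153),(338,153),(338,200),(303,200),(320.5,176.5)],.117).round(4).tolist())
print("pad",ray(w,[(303,97),(388,137),(342,229),(262,195)],.004).mean(0).round(4))
print("box edges",ray(w,[(196,97),(222,0)],.032).round(4))
im=t["pixels"].astype(int); m=((im[...,0]>90)&(im[...,2]<60)&(im[...,0]-im[...,2]>70)).astype(np.uint8)
cs,_=cv2.findContours(m,cv2.RETR_EXTERNAL,2)
for c in cs:
    if cv2.contourArea(c)>40:
        c=c[:,0]; print("yellow px",c.min(0),c.max(0),"as z=.1:",ray(t,c,.1)[:,:2].min(0).round(3),ray(t,c,.1)[:,:2].max(0).round(3))
j=np.array([-.48,.877])
for s in(1,-1):
  for e in (.043,.058): print("finger",np.array([.482,-.343])+s*e*j)
```

```text
grip top [[0.4989, -0.319, 0.117], [0.5133, -0.3452, 0.117], [0.4768, -0.3658, 0.117], [0.4619, -0.3386, 0.117], [0.4881, -0.342, 0.117]]
pad [ 0.4783 -0.3518  0.004 ]
box edges [[ 0.4837 -0.1941  0.032 ]
 [ 0.5815 -0.1798  0.032 ]]
yellow px [390 261] [405 275] as z=.1: [ 0.307 -0.346] [ 0.35 -0.3 ]
yellow px [380 254] [398 276] as z=.1: [ 0.304 -0.325] [ 0.371 -0.269]
yellow px [430 224] [458 245] as z=.1: [ 0.397 -0.515] [ 0.463 -0.427]
yellow px [442 182] [455 192] as z=.1: [ 0.562 -0.512] [ 0.594 -0.47 ]
yellow px [429 182] [449 197] as z=.1: [ 0.547 -0.492] [ 0.595 -0.429]
yellow px [397 166] [407 180] as z=.1: [ 0.602 -0.362] [ 0.646 -0.329]
yellow px [388 166] [402 187] as z=.1: [ 0.58  -0.344] [ 0.646 -0.3  ]
finger [ 0.46136  -0.305289]
finger [ 0.45416  -0.292134]
finger [ 0.50264  -0.380711]
finger [ 0.50984  -0.393866]
```

```bash
python3 -m inch '[[[0,4,0.3,0,0],[0,8,0.3,0,0],[0,11,0.3,0,0],[0,13.5,0.3,0,0],[0,14.2,0.3,0,0],[0,14.2,0.3,0,0],[1,14.2,0.3,0,0],[1,14.2,0.3,0,0],[1,14.2,0.3,0,0],[1,14.2,0.3,0,0],[1,14.2,0.3,0,0],[1,14.2,0.3,0,0]]]'; python3 -m inch '[[[1,0,0,0,0],[1,-1,0,0,0],[1,-2.5,0,0,0],[1,-4.5,0,0,0],[1,-7,0,0,0],[1,-9,0,0,0],[1,-10,0,0,0],[1,-10,0,0,0]]]'
python3 - <<'E'
from h import *
plan((.5475,-.128,.169),98)
E
```

```text
time_s: 2.9
ee_pos: [0.4855, -0.3408, 0.0701]
tool_rot: [0.36, 0.608, -0.36, 0.608]
force: [0.5, -0.2, -0.3]
width: 0.032
time_s: 3.9
ee_pos: [0.4859, -0.3411, 0.1711]
tool_rot: [0.36, 0.608, -0.36, 0.609]
force: [-0.3, -0.0, -1.4]
width: 0.032
tool z yaw -61.3 xz -1.000 tcp [ 0.4859 -0.3411  0.1711] j6 0.44 t 3.90 -> shift [  0.2   15.65 -15.72] twist 20.7 force [-0.3 -0.  -1.4] w 0.0320
```

```bash
python3 -m inch '[[[1,-0.8,2,-2,3],[1,-0.8,5,-5,6],[1,-0.8,8,-8,10],[1,-0.8,11,-11,14],[1,-0.8,13.5,-13.5,18],[1,-0.8,15,-15,20],[1,-0.8,15.6,-15.7,20.7],[1,-0.8,15.6,-15.7,20.7],[1,-0.8,15.6,-15.7,20.7]]]'
python3 - <<'E'
from h import *
plan((.5475,-.128,.179),98)
a=crop(snap("wrist","w2"),0,640,0,300,1.0)
b=crop(snap("side","s2"),280,480,110,260,2)
c=crop(snap("top","t2"),240,440,130,280,2)
cv2.imwrite("pics/v2.png",np.vstack([a,cv2.resize(np.hstack([b,c]),(640,240))]))
E
```

```text
time_s: 5.03
ee_pos: [0.5464, -0.1289, 0.1778]
tool_rot: [0.464, 0.534, -0.464, 0.534]
force: [0.5, 0.6, -2.7]
width: 0.0317
tool z yaw -82.0 xz -1.000 tcp [ 0.5464 -0.1289  0.1778] j6 1.18 t 5.03 -> shift [-0.12  0.12 -0.07] twist 0.0 force [ 0.5  0.6 -2.7] w 0.0317
```

View pics/v2.png

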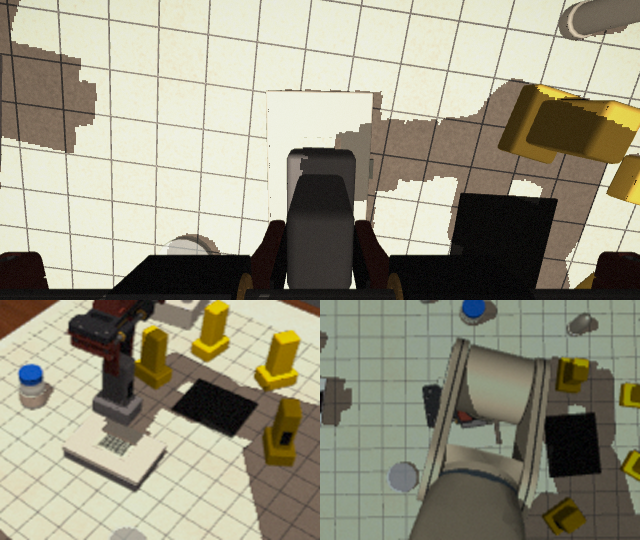

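Run:
```python
from h import *
w=load("w2"); p=ray(w,[(267,91),(372,92)],.032)[:,:2]; d=p[1]-p[0]; L=np.linalg.norm(d); a=np.degrees(np.arctan2(*d[::-1])); u=d/L; n=np.array([u[1],-u[0]])
c=p.mean(0); print(p,L,a,[c+.077*n,c-.077*n])
print("head top front edge",ray(w,[(288,151),(355,151)],.1778-.066+.03).round(4))
```

```text
[[ 0.61735345 -0.06883204]
 [ 0.63049239 -0.16872603]] 0.1007543647427151 -82.50696485323104 [array([ 0.54758045, -0.12882027]), array([ 0.7002654, -0.1087378])]
head top front edge [[ 0.5804 -0.1033  0.1418]
 [ 0.5867 -0.1483  0.1418]]
```

```bash
python3 -m inch '[[[1,0,0,0,0],[1,0,0,0,0],[1,0,0,0,0],[1,0,0,0,0],[1,0,0,0,0],[1,0,0,0,0],[1,0,0,0,0],[1,0,0,0,0],[1,0,0,0,0],[1,0,0,0,0],[1,0,0,0,0],[1,0,0,0,0]]]'
```

```text
time_s: 6.68
ee_pos: [0.5468, -0.1282, 0.1781]
tool_rot: [0.464, 0.534, -0.464, 0.534]
force: [0.7, 0.6, -0.7]
width: 0.0316
```

```bash
python3 -m inch '[[[1,0,0,0,0],[1,0,0,0,0],[1,0,0,0,0],[1,0,0,0,0],[1,0,0,0,0],[1,0,0,0,0],[1,0,0,0,0],[1,0,0,0,0]]]';  python3 - <<'E'
from h import *
plan((.479,-.349,.178),98)
E
```

```text
time_s: 7.68
ee_pos: [0.5468, -0.1282, 0.1781]
tool_rot: [0.464, 0.534, -0.464, 0.534]
force: [0.3, 0.0, -2.4]
width: 0.0321
tool z yaw -82.0 xz -1.000 tcp [ 0.5468 -0.1282  0.1781] j6 1.18 t 7.67 -> shift [ 1.000e-02 -9.800e+00  2.092e+01] twist 0.0 force [ 0.3  0.  -2.4] w 0.0321
```

```bash
python3 -m inch '[[[1,0,-1,2,0],[1,0,-2.5,5.5,0],[1,0,-4.5,9.5,0],[1,0,-6.5,14,0],[1,0,-8.2,17.5,0],[1,0,-9.4,20,0],[1,0,-9.8,20.9,0],[1,2,-9.8,20.9,0],[1,5,-9.8,20.9,0],[1,7.5,-9.8,20.9,0],[1,9,-9.8,20.9,0],[1,9,-9.8,20.9,0]]]';  python3 - <<'E'
from h import *
plan((.479,-.349,.070),98)
d=snap("wrist","w3"); cv2.imwrite("pics/v3.png",np.vstack([d["pixels"][:300,:,::-1],crop(snap("side","s3"),320,520,110,210,3)[:, :640]if 0 else cv2.resize(crop(snap("side","s3"),340,500,110,220,4),(437,300))[:, :437].repeat(1,0) if 0 else cv2.resize(crop(d,0,1,0,1,1),(640,1))]))
E
```

```text
time_s: 9.18
ee_pos: [0.4787, -0.3479, 0.0872]
tool_rot: [0.464, 0.535, -0.464, 0.533]
force: [0.4, 0.6, -1.7]
width: 0.0318
tool z yaw -81.9 xz -1.000 tcp [ 0.4787 -0.3479  0.0872] j6 0.78 t 9.18 -> shift [1.72 0.02 0.11] twist 0.1 force [ 0.4  0.6 -1.7] w 0.0318
```

View pics/v3.png

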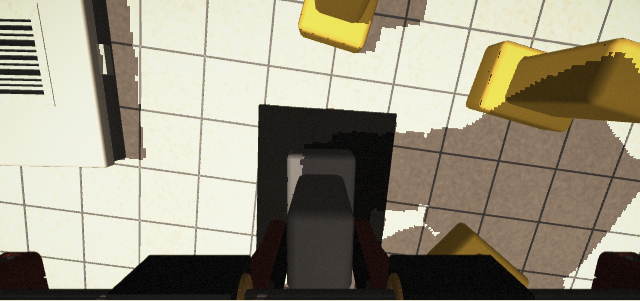

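```bash
python3 -m inch '[[[1,0.6,0,0.1,0],[1,1.1,0,0.1,0],[1,1.5,0,0.1,0],[1,1.7,0,0.1,0],[1,1.7,0,0.1,0],[1,1.7,0,0.1,0]]]'
```

```text
time_s: 9.98
ee_pos: [0.4792, -0.3499, 0.0712]
tool_rot: [0.464, 0.534, -0.464, 0.534]
force: [0.1, -0.4, -0.0]
width: 0.0322
```

```bash
python3 -m inch '[[[1,0.1,0,0,0],[0,0.1,0,0,0],[0,0.1,0,0,0],[0,0.1,0,0,0],[0,0.1,0,0,0],[0,0.1,0,0,0],[0,0.1,0,0,0],[0,-2,0,0,0],[0,-5,0,0,0],[0,-9,0,0,0],[0,-14,0,0,0],[0,-16,0,0,0]]]'
python3 - <<'E'
from h import *
plan((.5655,.12,.23),95)
d=snap("wrist","w4"); cv2.imwrite("pics/v4.png",np.vstack([d["pixels"][:300,:,::-1],cv2.resize(crop(snap("side","s4"),340,500,110,185,4),(640,300))]))
print(proj(d,[(.478,-.351,.004)]), proj(load("s4"),[(.478,-.351,.004)]))
E
```

```text
time_s: 11.48
ee_pos: [0.4803, -0.3507, 0.2344]
tool_rot: [0.464, 0.532, -0.464, 0.535]
force: [-0.1, -0.5, -0.7]
width: 0.0878
tool z yaw -82.0 xz -1.000 tcp [ 0.4803 -0.3507  0.2344] j6 0.78 t 11.47 -> shift [  0.34  15.03 -45.41] twist 3.0 force [-0.1 -0.5 -0.7] w 0.0878
[[318.30451686 159.90214947]] [[413.29358446 175.58296161]]
```

View pics/v4.png

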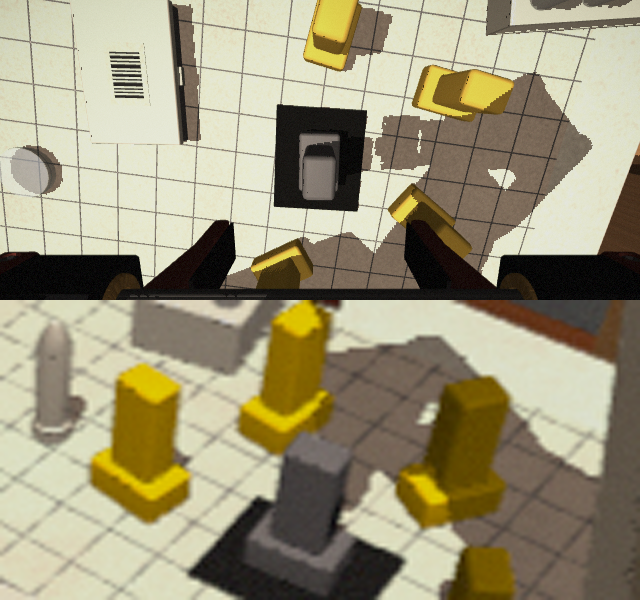

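```bash
python3 -m inch '[[[0,0,1,-3,0],[0,0,2.5,-8,2],[0,0,4.5,-14,4],[0,0,6.5,-20,6],[0,0,8.5,-26,8],[0,0,10.5,-32,10],[0,0,12.5,-38,12],[0,0,14.2,-42.5,13.4],[0,0,15,-45,13.4],[0,0,15,-45.4,13.4],[0,0,15,-45.4,13.4],[0,0,15,-45.4,13.4]]]'
python3 - <<'E'
from h import *
plan((.5655,.17,.10),84.6)
d=snap("wrist","w5"); cv2.imwrite("pics/v5.png",crop(d,0,400,0,300,2))
print(proj(d,[(.5655,.173,.113),(.6346,.305,.081),(.6413,.2736,.081)]))
E
```

```text
time_s: 13.08
ee_pos: [0.5638, 0.1195, 0.2307]
tool_rot: [-0.523, -0.476, 0.523, -0.476]
force: [0.2, -0.9, -0.0]
width: 0.0877
tool z yaw -95.4 xz -1.000 tcp [0.5638 0.1195 0.2307] j6 1.85 t 13.07 -> shift [13.07 -0.3  -5.05] twist -0.0 force [ 0.2 -0.9 -0. ] w 0.0877
[[262.13546361 181.09222923]
 [125.52476376 118.23060069]
 [155.25020975 108.20962458]]
```

View pics/v5.png

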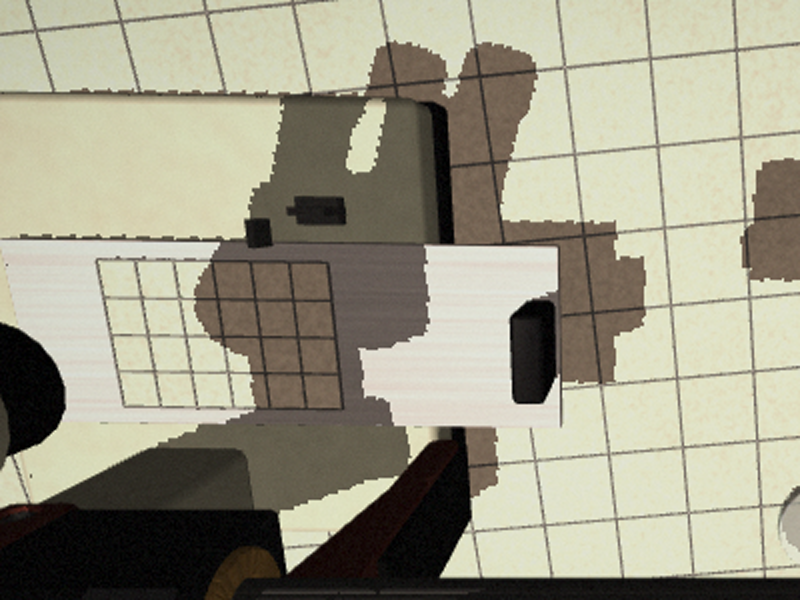

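Run:
```python
from h import *
d=load("w5"); g=ray(d,[(264,176.5)],.113)[0]; print(g, ray(d,[(146,105),(129,116)],.081))
print(ray(d,[(280,160),(280,213)],.065), ray(d,[(20,119),(210,122)],.065))
plan((g[0],g[1],.078),84.6)
c=crop(d,105,190,85,135,9); c=cv2.convertScaleAbs(c,alpha=2.5,beta=10); cv2.imwrite("pics/v6.png",c)
```

```text
[0.56972605 0.17064584 0.113     ] [[0.64516967 0.28195272 0.081     ]
 [0.63639439 0.30105971 0.081     ]]
[[0.57595345 0.16016709 0.065     ]
 [0.5166234  0.16762538 0.065     ]] [[0.64418846 0.42304951 0.065     ]
 [0.622493   0.22757368 0.065     ]]
tool z yaw -95.4 xz -1.000 tcp [0.5639 0.1195 0.2309] j6 1.85 t 13.12 -> shift [15.29  0.1  -5.15] twist -0.0 force [ 0.5 -0.1 -0.1] w 0.0880
```

View pics/v6.png

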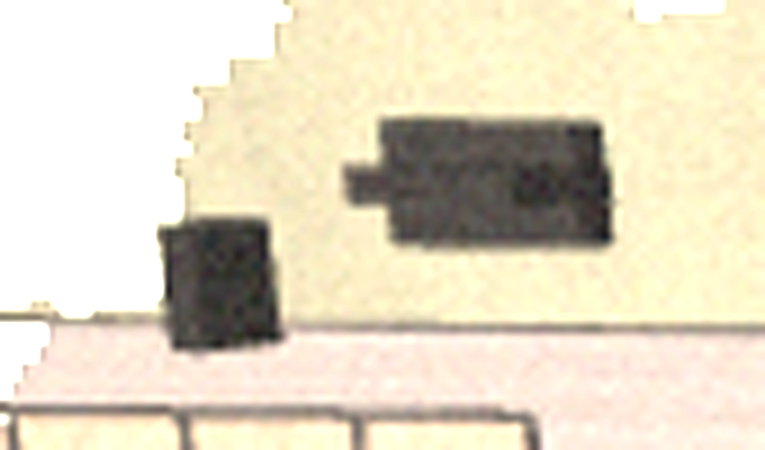

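```bash
python3 - <<'E'
from h import *
d=load("w5"); p=ray(d,np.array([(163,255),(343,185)])/9+(105-.4,85-.4),.081)[:,:2]; e=p[1]-p[0]
for a in(-95.4,-96.2): u=np.array([np.cos(np.radians(a)),np.sin(np.radians(a))]); print(p,e@u, e@[-u[1],u[0]])
E
python3 -m inch '[[[0,0,0.1,-2.5,0],[0,0,0.1,-4.8,0],[0,3,0.1,-5.15,0],[0,7,0.1,-5.15,0],[0,11,0.1,-5.15,0],[0,13.5,0.1,-5.15,0],[0,15,0.1,-5.15,0],[0,15.3,0.1,-5.15,0],[0,15.3,0.1,-5.15,0]]]'
```

```text
[[0.63988631 0.30652312]
 [0.64532993 0.28519497]] 0.020721207687579412 0.007426621333008932
[[0.63988631 0.30652312]
 [0.64532993 0.28519497]] 0.020615496040969638 0.007715210654315842
time_s: 14.25
ee_pos: [0.5705, 0.1721, 0.0788]
tool_rot: [0.523, 0.476, -0.522, 0.476]
force: [-0.3, 0.2, -0.1]
width: 0.0878
```

```bash
python3 -m inch '[[[1,0,0,0,0],[1,0,0,0,0],[1,0,0,0,0],[1,0,0,0,0],[1,0,0,0,0],[1,0,0,0,0],[1,0,0,0,0],[1,0,0,0.5,0],[1,0,0,1,0],[1,0,0,1.5,0],[1,0,0,2,0],[1,0,0,2,0]]]'
python3 - <<'E'
from h import *
plan((.5655,.17,.10),84.6)
def st(c): return cv2.convertScaleAbs(c,alpha=2,beta=10)
w=snap("wrist","w7");s=snap("side","s7");t=snap("top","t7")
P=[(.6425,.29,.07)]
for d in(w,s,t): print(proj(d,P)[0].round(1),proj(d,[(.6425,.27,.07),(.6425,.31,.07),(.6425,.29,.09)]).round(1).tolist())
def c(d,k,hw,hh): 
    u,v=proj(d,P)[0].astype(int); x0,y0=max(u-hw,0),max(v-hh,0); print("crop",x0,y0,k); return st(crop(d,x0,x0+2*hw,y0,y0+2*hh,k))
cv2.imwrite("pics/v7.png",np.vstack([c(w,8,50,35),np.hstack([c(s,8,25,0+15),c(t,8,25,15)])]))
E
```

```text
time_s: 15.75
ee_pos: [0.5678, 0.1522, 0.0781]
tool_rot: [0.523, 0.476, -0.523, 0.476]
force: [-1.4, 6.0, -1.8]
width: 0.0152
tool z yaw -95.4 xz -1.000 tcp [0.5678 0.1522 0.0781] j6 1.91 t 15.75 -> shift [-2.19 -0.4  -1.75] twist -0.0 force [-1.4  6.  -1.8] w 0.0152
[ 70.3 117. ] [[104.0, 113.7], [36.7, 120.3], [43.2, 119.0]]
[205.2 271.9] [[212.2, 266.3], [198.0, 277.8], [202.9, 267.1]]
[201.8 169.9] [[208.1, 169.8], [195.5, 169.9], [200.0, 168.9]]
crop 20 81 8
crop 180 256 8
crop 176 154 8
```

View pics/v7.png

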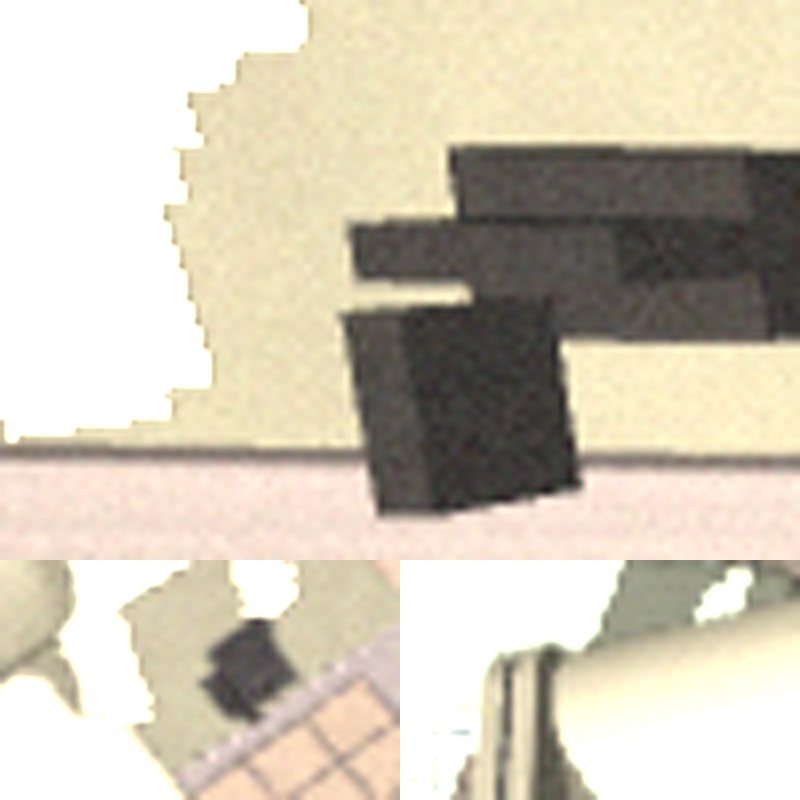

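Run:
```python
from h import *
a=load("w5");b=load("w7");s=load("side0")
def P(d):
    M=R.from_quat(d["rotation"]).as_matrix().T; return d["mtx"]@np.c_[M,-M@d["position"]]
A=lambda p:np.array(p,float)/9+(104.6,84.6)
B=lambda p:np.array(p,float)/8+(19.6,80.6)
for n,p,q in[("bar far",(343,185),(352,250)),("bar near top",(514,186),(615,250)),("dark patch bottom",(566,186),(747,250)),("foot far",(383,180),(455,245)),]:
    X=cv2.triangulatePoints(P(a),P(b),A(p).reshape(2,1),B(q).reshape(2,1)); print(n,(X[:3]/X[3]).ravel().round(4))
print("ptr now far/near edge",ray(b,[B((345,315)),B((405,312)),B((378,515)),B((437,512))],.081).round(4))
print("bar far/near @.081",ray(b,[B((352,250)),B((615,250))],.081).round(4))
import numpy as np
w=b; c=cv2.convertScaleAbs(crop(w,20,180,60,150,5),alpha=2.2,beta=10); 
s7=load("s7"); d=cv2.convertScaleAbs(crop(s7,150,250,240,290,8)[:,:800],alpha=1.8,beta=10)
print(proj(s7,ray(b,[B((352,250)),B((615,250)),B((345,315))],.081)),proj(s7,ray(b,[B((615,250))],.10)))
```

```text
bar far [0.6454 0.2858 0.0798]
bar near top [0.6435 0.2659 0.0828]
dark patch bottom [0.6433 0.2693 0.0621]
foot far [0.6457 0.2879 0.0666]
ptr now far/near edge [[0.6411 0.2867 0.081 ]
 [0.6409 0.2825 0.081 ]
 [0.6275 0.2883 0.081 ]
 [0.6273 0.2841 0.081 ]]
bar far/near @.081 [[0.6453 0.2849 0.081 ]
 [0.6436 0.267  0.081 ]]
[[205.00214058 267.18135016]
 [211.76963575 262.51237634]
 [205.51818971 268.6929065 ]] [[214.19014847 254.50576971]]
```

Run:
```python
from h import *
for n,rows,c0,c1 in(("w7",(102,109,112,116,121),58,170),("w5",(100,103,105,108,110),138,190)):
    g=load(n)["pixels"].sum(2)//3
    for r in rows: print(n,r,c0,' '.join(str(x) for x in g[r,c0:c1]))
```

```text
w7 102 58 105 104 100 102 102 102 104 103 106 102 104 105 106 103 103 103 104 103 41 33 36 37 35 37 34 32 33 32 35 32 40 34 34 34 33 35 34 34 33 37 40 39 34 35 39 31 34 36 33 36 31 33 36 35 33 25 26 19 23 27 23 26 24 46 113 110 106 111 110 108 110 109 108 110 110 107 107 108 109 108 108 104 107 110 108 109 109 107 109 109 109 109 107 108 108 110 109 110 108 110 107 111 109 111 107 111 111 112 113 113 112 112
w7 109 58 103 104 103 100 101 73 39 36 43 37 29 34 40 33 35 35 37 31 33 30 33 31 35 31 32 29 30 33 27 27 25 29 28 31 28 31 32 30 26 24 19 21 21 24 23 27 21 24 24 26 24 22 23 19 19 23 24 23 22 25 28 26 24 18 25 64 111 108 109 109 107 107 107 107 109 109 109 109 111 110 111 108 111 106 107 108 108 107 109 106 110 108 108 107 107 107 103 109 114 110 112 108 109 111 113 111 110 111 114 112 114 111
w7 112 58 101 103 103 104 102 101 32 33 30 38 35 30 37 37 37 30 30 35 33 36 34 33 34 34 36 35 32 36 34 36 37 35 34 37 33 37 33 35 33 25 23 24 28 25 26 22 20 23 23 25 24 24 22 25 22 25 24 25 27 24 24 22 23 25 24 44 108 110 108 109 108 109 107 109 110 109 108 110 107 110 111 110 112 108 108 1
[... 1034 characters left out ...]
88 91 91 90 91 91 92 89 87 86 90
w5 103 138 91 86 87 87 87 57 57 54 57 38 27 22 22 28 29 22 24 26 22 27 24 22 22 27 20 23 24 16 23 26 24 19 16 17 52 91 93 88 93 91 89 87 93 87 87 86 90 93 90 86 89 90
w5 105 138 86 92 85 89 88 55 29 27 28 25 26 30 28 30 30 30 28 24 31 30 32 29 27 24 18 20 18 13 23 15 20 21 21 19 20 88 90 87 92 90 88 88 91 91 89 87 89 88 88 91 90 88
w5 108 138 85 86 85 88 87 89 87 87 88 85 39 29 32 29 32 29 30 28 30 29 26 29 29 29 27 28 24 29 30 32 29 20 20 17 17 89 90 90 90 90 90 93 91 92 92 92 92 88 89 91 89 91
w5 110 138 85 85 85 85 86 89 90 89 90 88 54 29 28 24 29 26 25 29 22 31 29 33 26 31 25 30 29 28 28 28 30 25 23 14 19 87 90 91 92 93 95 90 92 90 90 93 90 92 92 88 89 92
```

Run:
```python
from h import *
g=load("top0")["pixels"].sum(2)//3
print("     ",' '.join("%3d"%x for x in range(190,216)))
for r in range(165,178): print(r,' ',' '.join("%3d"%x for x in g[r,190:216]))
t=load("top0");a=load("w5")
for n,p in (("ptr far",(.640,.3065,.081)),("bar far",(.6453,.2849,.081)),("bar near",(.6436,.267,.081)),("foot near bottom",(.6435,.268,.055))): print(n,proj(t,[p]).round(1),proj(a,[p]).round(1))
g=a["pixels"].sum(2)//3
print("     ",' '.join("%3d"%x for x in range(115,150)))
for r in range(98,126,2): print(r,' ',' '.join("%3d"%x for x in g[r,115:150]))
```

```text
190 191 192 193 194 195 196 197 198 199 200 201 202 203 204 205 206 207 208 209 210 211 212 213 214 215
165   141 140 141 138 141 141 137  85  84  66  65  64  65  69  68  65  66  66  68  66  65  68  86  89  88  85
166   140 141 141 142 142 138  84  63  66  66  66  67  65  66  66  66  68  65  67  64  65  67  67  67  64  67
167   139 140 143 142 139  86  65  63  64  66  63  66  68  49  54  53  54  67  66  67  66  68  67  67  68  65
168   142 140 143 142 139  66  67  63  64  63  66  65  56  28  30  29  35  36  38  47  57  66  65  65  64  66
169   139 143 141 141 138  58  57  65  64  67  67  61  47  24  19  25  25  24  18  24  42  66  65  67  65  65
170   142 143 142 141 135  43  30  34  55  63  65  64  48  22  18  20  21  14  17  22  43  67  65  66  66  63
171   142 142 141 141 135  34  22  18  54  66  66  65  52  29  34  26  24  25  27  24  53  65  66  66  64  66
172   140 141 140 142 135  33  15  20  55  64  64  65  64  50  48  50  34  29  29  29  55  67  67  67  66  65
173    81  83  85  78  76  31  20  20  64  66  65  63  65  65  64  67  62  63  62  61  64  66  68  66  68  64
174   
[... 2092 characters left out ...]
 205 204  34  28  27  28  18  20  19  17  21  17  20  14  49  84  86  87  88  86  87  83  87  88  88  89  88  88  91
118   203 206 205 204 207 206 208 104  39  26  31  25  17  16  17  21  22  17  11  20  30  85  84  84  85  89  86  87  88  88  84  89  89  89  86
120    53  53  54  66  64  60  66  63  42  25  28  23  23  21  19  21  18  20  20  21  20  74  73  76  79  77  77  76  78  79  78  76  79  81  74
122    93  92  89  94  92  93  92  92  76  29  28  29  24  21  16  20  14  19  11  20  15  49  92  93  94  98  95  95  95  95  95  99  92  95  93
124    91  91  91  94  90  91  90  93  90  86  87  70  71  84  88  89  89  90  88  90  91  94  91  91  92  91  90  90  93  91  90  93  87  89  91
```

```bash
python3 -m inch '[[[1,0,0,-0.5,0],[1,0,0,-1,0],[1,0,0,-1.5,0],[1,0,0,-1.9,0],[1,0,0,-1.9,0],[0,0,0,-1.9,0],[0,0,0,-1.9,0],[0,0,0,-1.9,0],[0,0,0,-1.9,0],[0,-3,0,-1.9,0],[0,-6,0,-1.9,0],[0,-7,0,-1.9,0]]]';python3 -m inch '[[[0,0,0,-1.5,0],[0,0,0,-2.8,0],[0,0,0,-2.8,0],[0,0,0,-2.8,0]]]'
python3 - <<'E'
from h import *
plan((.5655,.17,.10),84.6)
w=snap("wrist","w8")
p=proj(w,[(.64,.305,.081),(.6445,.276,.081),(.6436,.267,.081)]).round(1); print(p)
u,v=p[1].astype(int); x0,y0=max(u-55,0),max(v-40,0); print("crop",x0,y0)
cv2.imwrite("pics/v8.png",cv2.convertScaleAbs(crop(w,x0,x0+100,y0,y0+75,8),alpha=2.8,beta=0))
g=w["pixels"].sum(2)//3
E
```

```text
time_s: 17.4
ee_pos: [0.5709, 0.1711, 0.1498]
tool_rot: [0.524, 0.476, -0.522, 0.477]
force: [0.2, 0.8, -0.8]
width: 0.082
time_s: 17.9
ee_pos: [0.5719, 0.1989, 0.1472]
tool_rot: [-0.522, -0.476, 0.523, -0.476]
force: [0.0, 0.0, 0.3]
width: 0.0881
tool z yaw -95.3 xz -1.000 tcp [0.5719 0.1989 0.1472] j6 1.98 t 17.90 -> shift [ 4.72 -0.36  2.93] twist 0.1 force [0.  0.  0.3] w 0.0881
[[169.  117.5]
 [206.2 107.6]
 [218.4 107.7]]
crop 151 67
```

View pics/v8.png

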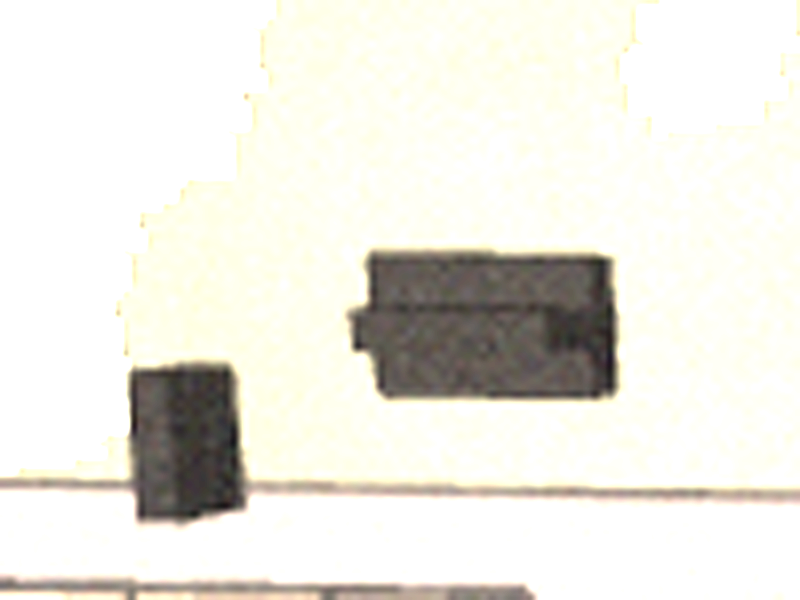

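```bash
python3 -m inch '[[[0,0,0,1.5,0],[0,0,0,2.8,0],[0,3,0,2.8,0],[0,5.5,0,2.8,0],[0,7,0,2.8,0],[0,7,0,2.8,0],[1,7,0,2.8,0],[1,7,0,2.8,0],[1,7,0,2.8,0],[1,7,0,2.8,0],[1,7,0,2.8,0],[1,7,0,2.8,0]]]';python3 -m inch '[[[1,0,0,0.5,0],[1,0,0,1,0],[1,0,0,1.5,0],[1,0,0,2,0],[1,0,0,2.5,0],[1,0,0,3,0],[1,0,0,3.3,0],[1,0,0,3.3,0],[1,0,0,3.3,0],[1,0,0,3.3,0]]]'
cat > meas.py <<'E'
from h import *
def run(n):
    w=snap("wrist",n); g=w["pixels"].sum(2)/3
    p=proj(w,[(.6445,.2849,.081)])[0]; print("pred bar far px",p.round(1))
    c0=max(int(p[0])-14,0)
    for r in range(int(p[1])-4,int(p[1])+26,2): print(r,c0,' '.join("%3d"%x for x in g[r,c0:c0+75]))
    plan((.5655,.17,.10),84.6)
E
python3 -c "import meas;meas.run('w9')"
```

```text
time_s: 19.45
ee_pos: [0.5698, 0.1709, 0.0781]
tool_rot: [-0.523, -0.476, 0.523, -0.476]
force: [-0.2, -0.1, -0.4]
width: 0.0313
time_s: 20.7
ee_pos: [0.5664, 0.139, 0.0781]
tool_rot: [0.523, 0.476, -0.523, 0.475]
force: [-0.7, 7.4, -0.2]
width: 0.0151
pred bar far px [ 39.9 113.1]
109 25  98 102 103 102 104  99 101 100 100 101 103  99 104  98  36  37  35  35  31  34  34  39  36  35  30  32  34  35  30  30  36  29  31  32  32  32  33  32  36  31  35  34  31  29  33  33  30  23  21  23  19  26  20  24  17  22  23  24  25  25  27  28  23  22  26  20  23  21  25  27  24  20  19  27  23
111 25 100 102 102  97 104 102 101 102 101 102 100  99 102  98  62  33  33  32  34  34  34  35  35  36  33  35  33  38  34  33  36  31  37  30  32  32  31  33  33  34  33  33  30  36  34  34  33  29  22  25  23  26  20  24  23  18  22  21  23  24  20  23  23  23  27  22  25  21  24  23  25  24  27  25  23
113 25 102 103  98 101 103 103 100 101 101 100 102 100  99 101  79  34  33  30  34  32  37  30  35  33  31  37  34  35  37  33  34  35  37  35  33  33  30  30  35  32  38  35  33  37  31  30  31  32  26 
[... 3229 characters left out ...]
102 101 103  98 102 101 102 100 106 103 103 103 102 104 104 104 103 101 104 104 106 101 107 104 102 105 104 106  65  33  37  38  32  32  34  26  18  18  23  26  18  23  24  17  20  20  22  21  22  23  21  19  22  26  24 110 108 110 112 107 110 108 112
137 25  56  58  55  57  55  54  56  54  54  55  55  55  55  55  54  55  57  55  55  58  54  58  62  58  59  56  57  57  57  57  62  61  61  57  63  59  59  58  60  61  48  32  34  36  33  36  36  36  27  20  25  25  24  22  23  19  22  22  26  22  20  25  24  25  23  26  26  64  83  81  82  85  86  83  83
tool z yaw -95.4 xz -1.000 tcp [0.5664 0.139  0.078 ] j6 1.88 t 20.75 -> shift [-2.19 -0.38 -3.08] twist -0.0 force [-0.8  7.4 -0.7] w 0.0154
```

```bash
python3 -m inch '[[[1,0,0,-0.04,0],[1,0,0,-0.04,0],[1,0,0,-0.04,0],[1,0,0,-0.04,0],[1,0,0,-0.04,0],[1,0,0,-0.04,0]]]'
python3 - <<'E'
from h import *
w=snap("wrist","w10"); g=w["pixels"].sum(2)/3
def edge(p,th):  # first subpixel downward crossing
    i=np.argmax(p<th); return i-1+(p[i-1]-th)/(p[i-1]-p[i])
L=[];F=[];N=[];E=[]
for r in range(109,115): L.append((r,edge(g[r,25:60],67)+25)); s=g[r,45:85]; E.append((r,45+min(range(6,34),key=lambda k:s[:k].var()*k+s[k:].var()*(40-k))-.5))
for r in range(124,136): f=edge(g[r,45:80],67)+45; F.append((r,f)); s=g[r,int(f)+2:int(f)+18]; N.append((r,int(f)+2+min(range(2,14),key=lambda k:s[:k].var()*k+s[k:].var()*(16-k))-.5))
def at(a,r,deg=1): a=np.array(a); c=np.polyfit(a[:,0],a[:,1],deg); return np.polyval(c,r)
r=112; l,e,f,n=[at(a,r) for a in(L,E,F,N)]; k=(e-l)/18
print(l,e,f,n,"px/mm",k,"fin thick",(n-f)/k,"ptr from centre",((f+n)/2-(l+e)/2)/k,"to end",(e-(f+n)/2)/k)
plan((.5655,.17,.10),84.6)
E
```

```text
time_s: 21.5
ee_pos: [0.5665, 0.1394, 0.0781]
tool_rot: [0.523, 0.476, -0.523, 0.475]
force: [-1.1, 7.9, 0.2]
width: 0.0155
39.9467805477573 72.91904761904763 60.9526431724902 68.20745920745922 px/mm 1.8317926150716852 fin thick 3.960500754985911 ptr from centre 4.447630719514292 to end 4.552369280485708
tool z yaw -95.4 xz -1.000 tcp [0.5665 0.1394 0.0781] j6 1.88 t 21.55 -> shift [-2.19 -0.38 -3.04] twist -0.0 force [-1.6  7.8 -0.9] w 0.0153
```

```bash
python3 -c "
from rig import bot
print(bot.read_state()['width'],bot.read_state()['force'],bot.sign_off())"
```

```text
the job is handed in; nothing more can be done
0.015282487297110922 [-1.56430687  7.76606781 -0.87065927] None
```

I scanned the label, put the reader back and handed in while still holding the carriage. However, I couldn't settle exactly where the index mark is, so **the final alignment may be off by about 4.5 mm of the 5 mm allowed**.

- **Reader over the label:** I held it still for about 2.6 s with the window about 80 mm above the label. The image check put it within about 3 mm of the label's centre, with its long side across the bars.
- **Reader back on the pad:** I set it down and let go. The wrist and side pictures then showed it upright in the middle of the pad. I didn't check it again after that.
- **Carriage:** I gripped and pulled it once, let it go home for a closer look at the marker, then gripped it again and pulled it out about 31.5 mm. The last reading showed the fingers closed on the block (15 mm wide) and about 7.8 N of pull, which fits the spring within the sensor noise.
- **Where the checks disagreed:** the marker's fin turned out to be about 18 mm long along the pull. Its centre lies about 27 mm from the pointer's home position and its outer end about 36 mm. You said the mark stands 35 to 65 mm out, which fits the outer end but not the centre.
- **What I chose:** I stopped the pointer between the two, measured at 4.4 mm past the centre and 4.6 mm short of the outer end. Either reading should pass, but with only about 0.5 mm to spare.
- **Jar, tube, dish and vial:** I kept clear of them and felt no contact, but took no final picture of them.

The clock was at about 21.6 s of the 64 s at hand-in, and I viewed 12 pictures, the maximum.

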